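# Open the ratchet bar clamp and free the bonded mount

### The job

The adhesive on the mount has set, so open the bar clamp: press its orange release plate down and, keeping it down, push the sliding jaw back along the bar until it meets the aluminium stop collar, then let go of it. It is all done with the fingertips, nothing is to be lifted; leave the mount standing on its rest at the fixed jaw and leave the things around the clamp alone.

Things in the scene. Friction and masses are not known exactly. Their poses are not given: they have to be found in the camera images.
- clamp: Ratchet bar clamp screwed to the table, 380 mm long. Origin on the table under the bar, z up, y along the bar in the jaw's opening direction: fixed jaw face at y = -146 mm, rear foot y = 162 to 202 mm. Steel bar 9 mm wide, top 53 mm above the table, ratchet teeth 6 mm apart on its underside. Fixed jaw 70 mm wide, top 110 mm high: the clamp's highest fixed part.
- jaw (a joint): Travel of the sliding jaw along the bar (m), growing as it opens (+y of the clamp). About 0.002 at the start, its sprung pad pressing on the mount with about 7 N; 0.06 to 0.10 when it meets the stop collar. Release up: the ratchet blocks opening, and closing clicks in 6 mm steps. Release down: it slides with about 3 N of friction, and the pad's spring kicks it back by up to 10 mm.
- release (a joint): How far the orange release plate is pressed down (m): 0 up, 0.009 against its lower stop. The ratchet is free from about 0.004 on. A spring pushes it up, with 3 N at the top and 7.5 N when fully down, so it rises when let go. It travels along with the jaw.
- release_top (a point): Centre of the top face of the orange release plate: level, 30 mm across the bar, 56 mm along it, 83 mm above the table when up. Press it anywhere. It lies in a saddle between the jaw head (back face 40 mm from here towards the fixed jaw, top 106 mm high, 60 mm wide) and the upright handle (front face 33.5 mm from here in the opening direction).
- handle_front (a point): Middle of the front face of the black upright handle of the sliding jaw, the face towards the release plate, 95 mm above the table. The handle is 32 mm wide across the bar, 23 mm thick along it, its top 116 mm above the table; pushing this face in the opening direction moves the jaw.
- jaw_back (a point): Middle of the rear face of the sliding jaw, 57 mm above the table; this face meets the stop collar.
- stop_face (a point): Point on the front face of the aluminium stop collar that jaw_back comes to when the jaw is right back (rigid, fixed to the bar by a black thumbscrew whose top is 83 mm high). Collar 34 x 18 mm, top 64 mm high, standing 60 to 100 mm behind jaw_back at the start.
- work: The bonded mount: an aluminium block on a dark steel plate with a gold collar on top, 54 mm wide, 60 mm along the bar, 52 mm high, 0.4 kg, loose; it stands on a flat rest 58 mm above the table, between the fixed jaw and the sliding jaw. Origin at the centre of its underside, z up. Leave it.
- tin: White tin with a blue lid, 84 mm across, 70 mm high, loose; origin at the centre of its underside. Leave it.
- collar_a: Gold flanged collar, 60 mm across, 13 mm high, loose on the table; origin at the centre of its underside. Leave it.
- collar_b: Gold flanged collar, 50 mm across, 13 mm high, loose on the table; origin at the centre of its underside. Leave it.
- socket: Steel wrench socket standing up, 34 mm across, 45 mm high, loose; origin at the centre of its underside. Leave it.
- wrench: Wrench lying flat, 180 mm long, loose, on the robot's side of the clamp; origin in its middle. Leave it.
- spray: Red spray can, 66 mm across, 190 mm high, loose; origin at the centre of its underside. Leave it.
- glue: White adhesive bottle with a red cap, 44 mm across, 110 mm high, loose; origin at the centre of its underside. Leave it.
Things that resemble listed ones, but are neither listed nor needed, are in the scene too. What is meant by the work is not red, and is the smaller of those in its own colour.

How it is judged (in metres and radians):
On the way, in this order (a step that is already met when the one before it is completed fails the run):
1. the release plate is pressed down far enough to free the ratchet, with the jaw still forward (value of joint release above 0.004 m and distance between jaw_back and stop_face above 0.03 m), for 0.1 s.
2. the sliding jaw is right back against the stop collar (distance between jaw_back and stop_face below 0.005 m), for 0.1 s.
At the end, for the whole second after the job is handed in: The sliding jaw is within 6 mm of the stop collar, the release is let go (sprung up, at most 4.5 mm down), and the mount stands at rest on its rest, upright within 0.1 rad and within 12 mm of where it was (distance between jaw_back and stop_face below 0.006 m and value of joint release below 0.0045 m and z of work in the frame of clamp between 0.055 and 0.061 m and distance of work from where it was at the start of the episode below 0.012 m and angle between work's own z axis and vertical below 0.1 rad and linear speed of work below 0.01 m/s); the robot touches nothing.
It fails at once if the mount was lifted, tipped or knocked away (distance of work from where it was at the start of the episode above 0.02 m or angle between work's own z axis and vertical above 0.2 rad or z of work in the frame of clamp above 0.066 m).
It fails at once if a thing standing around the clamp was moved by more than 15 mm (distance of any of tin, collar_a, collar_b, socket, wrench, spray, glue from where it was at the start of the episode above 0.015 m).
It also fails if it takes over 35 s, if anything falls off the work surface, if the arm or the gripper's body presses on something with over 40 N, if the wrist force passes 120 N, or if a joint passes its speed limit or range.

### The arm

A 6-joint arm with a two-finger parallel gripper is mounted at the origin on the work surface. World frame = base frame: x ahead of the robot, y to its left, z up, the work surface at z = 0. Lengths are in mm, angles in rad, forces in N, time in s.
With the tool pointing down it reaches from about 300 to 850 mm from the base axis. Payload 4.2 kg.
Tool frame: the origin (TCP) lies on the centre line of the jaws, within the pads' length; the fingertips stand 11 mm ahead of it and the grasp point (between the pads) lies 8 mm behind it; z points along the fingers, y is the direction in which the jaws open and shut (so a half turn about z gives the same grasp; the last joint's range is limited). The gripper opens to 91 mm and grips with 3 to 60 N. Pads are 32 mm wide; open, the fingers measure 118 mm over their backs; the gripper's body (76 mm by 178 mm) begins 60 mm behind the grasp point.
Start: joints at [-1.355, 0.32, 1.565, -0, 1.257, -0.02], TCP at [134.334, -559.103, 224.976] pointing down, gripper open.
Joint ranges: [-3.11, 3.11], [-0.84, 2.01], [0.21, 2.61], [-1.34, 4.49], [0.05, 2.63], [-2.56, 2.56]. Speed limits (rad/s): [2.57, 2.57, 3.14, 3.14, 3.14, 3.14].

### API

Orientations are given as a 3x3 rotation matrix whose columns are the frame's x, y, z axes.
In Python, from plant import env gives the robot as it stands.
- The arm moves only by the tool play_rows, never from a script. Its argument "series" is a list of rows, each an object of numbers: "fingers": the closure in counts, from 0 (fully open) to 255 (shut); "tx", "ty", "tz": the shift along the world's x, y, z in cm; "wx", "wy", "wz": the turn, a rotation vector about the world's x, y, z in rad. A call has 1 to 20 rows; each row is the pose to reach, as a shift and turn from the pose commanded when the call began; what a row does not reach only later rows make up. A row lasts 1/12 s, in which the tool goes at most 41.7 mm and 7.16 degrees, less where a joint would pass 70% of its speed; a pose out of reach is approached as far as the arm can. A call with a gripper value outside its range is refused whole. The fingers move at their own pace and stop on an object; "newtons" is the grip in N (left out, the last holds). Time passes only in rows, so rows that repeat a pose let the fingers close. It gives the time, the measured TCP pose, the force and the opening at its end, in the units of the state.
- env.sense(): the state, without advancing time (a new reading comes with each control period).
- env.camera(name): name is "scene" or "top"; returns a dict with "image" (400x640x3 uint8, red, green, blue), "fovy" (degrees; the focal length in pixels is half the picture's height over the tangent of half this angle, whatever the lens; pixels are square), "cx", "cy" (the principal point, pixels), "camera_from_world" (4x4, takes a point from world to camera coordinates). Camera axes: x right, y up, looking along -z (the intrinsics and any distortion apply to the point x, -y, -z); pixel columns grow to the right and rows downward; lengths in mm; the calibration is good to about 2 mm. A picture is of the moment at which its call begins. There is no depth.
- env.close_job(): hands the job in, once; it reports no verdict.
The state is a dict: "t": time; "joints": joint angles; "qvel": joint speeds; "tau": joint torques, N m; "eef_pos": TCP position; "ee_rot": TCP orientation; "contact_force": force on the tool from outside, world axes, zero at the start; "torque": the same for the moment, N m; "finger_gap": finger opening in mm.
Only numpy, scipy, OpenCV 4.12 (cv2) and the standard library are available. Lean on these libraries where they do the work, as an engineer would, in place of code of your own. Each camera call takes 0.05 s, during which the arm holds its last target. There are 200 camera calls.

## Working session

There is one attempt and no reset: what is moved stays moved. The work goes in short steps, Python scripts to look and compute and a tool call to move; the robot and the scene stay as the last step left them, time stands still between calls to the robot, and variables do not carry over. Pictures are saved under pics/ and viewed, on a budget of 10 in all, crops included, one or two more only if the job needs it, and the job is handed in when it is done.

Besides the shell and the picture viewer there is one more tool, called in YAML: its name, and indented under it one key for each argument. play_rows: Moves the arm, as the interface text tells. Its arguments: {"type":"object","properties":{"series":{"type":"array","items":{"type":"object","properties":{"fingers":{"type":"number"},"tx":{"type":"number"},"ty":{"type":"number"},"tz":{"type":"number"},"wx":{"type":"number"},"wy":{"type":"number"},"wz":{"type":"number"}}}},"newtons":{"type":"number"}},"required":["series"]}

```bash
mkdir -p pics; python3 - <<'E'
from plant import env
import cv2
for n in("scene","top"):
    c=env.camera(n); cv2.imwrite(f"pics/{n}0.png",c["image"][:,:,::-1]); print(n,c["fovy"],c["cx"],c["cy"],c["camera_from_world"],[k for k in c])
print(env.sense())
E
ls
```

```text
scene 43.8825806230537 317.41689752943125 194.82959248116973 [[-5.61696033e-01  8.27301483e-01  8.35597392e-03  2.80645246e+02]
 [-5.98120732e-01 -4.13030447e-01  6.86773208e-01  2.85633110e+02]
 [ 5.71619765e-01  3.80759905e-01  7.26823733e-01 -1.91934329e+03]
 [ 0.00000000e+00  0.00000000e+00  0.00000000e+00  1.00000000e+00]] ['image', 'fovy', 'cx', 'cy', 'camera_from_world']
top 57.20647753728804 319.3977982077179 201.24331357686313 [[ 2.05332035e-02 -9.99697779e-01  1.35180477e-02  1.99799323e+00]
 [ 9.96475399e-01  2.15632123e-02  8.10666822e-02 -5.47319823e+02]
 [-8.13336747e-02  1.18058433e-02  9.96617005e-01 -9.58590548e+02]
 [ 0.00000000e+00  0.00000000e+00  0.00000000e+00  1.00000000e+00]] ['image', 'fovy', 'cx', 'cy', 'camera_from_world']
{'t': 0.1, 'joints': array([-1.35500206e+00,  3.20231005e-01,  1.56552759e+00,  2.60894246e-05,
        1.25740716e+00, -1.99949653e-02]), 'qvel': array([-5.89386440e-06, -2.40697727e-03, -2.64056184e-03,  1.59786145e-03,
        3.26056243e-04, -2.60187804e-04]), 'tau': array([ 2.22314334e-04, -4.13332736e+01, -2.32510006e+01,  7.29358778e-02,
        4.21671616e-02, -5.48130049e-05]), 'eef_pos': array([ 134.24644476, -558.67221376,  224.2140296 ]), 'ee_rot': array([[ 9.72332164e-01,  2.33602365e-01, -3.12595116e-04],
       [ 2.33602568e-01, -9.72330943e-01,  1.54193234e-03],
       [ 5.62531377e-05, -1.57229343e-03, -9.99998762e-01]]), 'contact_force': array([0.94610519, 0.28350697, 0.1313857 ]), 'torque': array([-0.03625977, -0.00789176, -0.02913944]), 'finger_gap': 91.39263450523376}
pics
```

View pics/scene0.png

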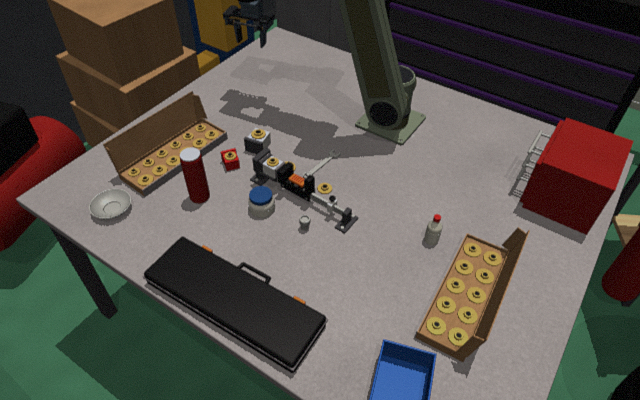

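View pics/top0.png

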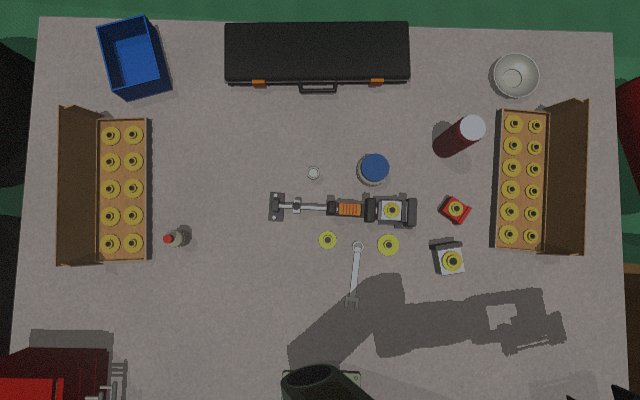

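The top view shows the clamp's fixed jaw at about (411,211), the orange plate at (349,209), the handle at (332,208), the stop collar at (296,206) and the foot at (276,206). There are three mount-like things: the grey one in the clamp (392,210), a red one (456,209) and a bigger grey one (451,260). The one in the clamp is the work: not red, and the smaller of the greys. I'll confirm with an enlarged crop.

```bash
python3 - <<'E'
import cv2,numpy as np
a=cv2.imread("pics/top0.png")[165:275,262:472]; b=cv2.imread("pics/scene0.png")[120:240,230:370]
a=cv2.resize(a,(798,418),interpolation=cv2.INTER_CUBIC)
cv2.imwrite("pics/cropt.png",a)
cv2.imwrite("pics/crops.png",cv2.resize(b,(700,600),interpolation=cv2.INTER_CUBIC))
E
```

```text
(no output)
```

View pics/cropt.png

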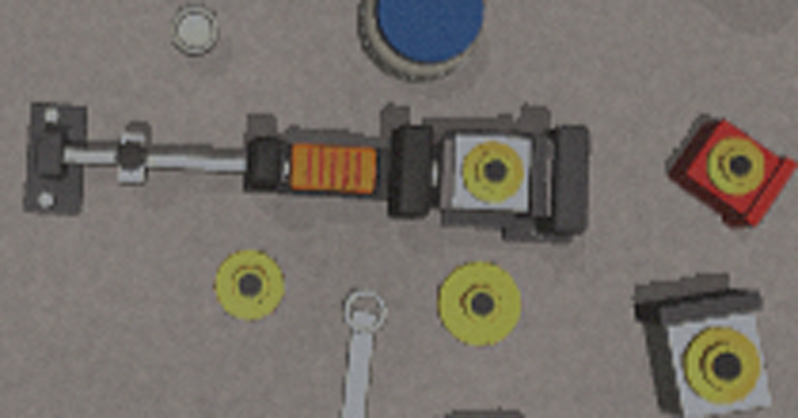

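View pics/crops.png

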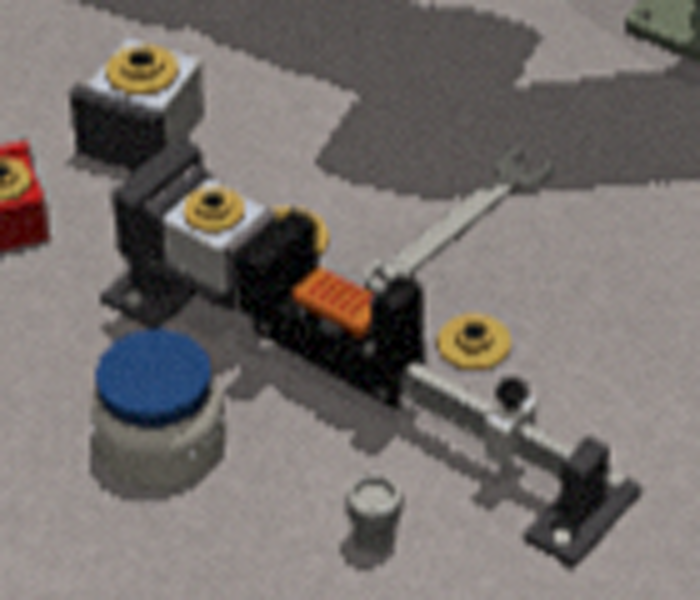

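The crops confirm the mount in the clamp, the smaller of the two greys and not red. In the top crop the plate centre is at (333,168), the handle top at (264,163), the thumbscrew at (130,155), the jaw head top at (411,170) and the fixed jaw top at (571,180).

```bash
cat > h.py <<'E'
import numpy as np,cv2
def ray(c,u,v):
    f=200/np.tan(np.radians(c["fovy"]/2)); M=c["camera_from_world"]; R,t=M[:3,:3],M[:3,3]
    return -R.T@t, R.T@np.array([(u-c["cx"])/f,-(v-c["cy"])/f,-1])
def at(c,u,v,z):
    o,d=ray(c,u,v); return (o+d*(z-o[2])/d[2]).round(1)
E
python3 - <<'E'
from plant import env
from h import *
T=env.camera("top");S=env.camera("scene")
t=lambda u,v,z:at(T,262+u/3.8,165+v/3.8,z)
s=lambda u,v,z:at(S,230+u/5,120+v/5,z)
for n,a in dict(plate=(333.5,168,83),plL=(291.5,165,83),plR=(375.5,170,83),handle=(264,163,116),handleR=(279,163,116),head=(411,170,106),headL=(391,169,106),fixed=(571,180,110),screw=(130,155,83),jawback=(246,161,95),tin=(430,15,70),wrend=(364,312,5),ca=(480,303,13),cb=(250,285,13),sock=(195,30,45)).items(): print(n,t(*a))
print("scene plate",s(338,302,83),"screw",s(512,390,83),"handle",s(405,287,116),"fixed",s(160,165,110))
print(env.sense()["eef_pos"])
E
```

```text
plate [523.8 -62.2  83. ]
plL [525.2 -34.5  83. ]
plR [523.1 -90.   83. ]
handle [524.  -14.8 116. ]
handleR [524.2 -24.4 116. ]
head [ 522.2 -110.   106. ]
headL [522.5 -97.1 106. ]
fixed [ 517.7 -212.2  110. ]
screw [529.5  72.1  83. ]
jawback [526.4  -4.1  95. ]
tin [ 629.5 -127.3   70. ]
wrend [426.7 -92.8   5. ]
ca [ 435.  -173.7   13. ]
cb [444.3 -11.2  13. ]
sock [619.7  31.3  45. ]
scene plate [533.5 -53.8  83. ] screw [534.8  78.6  83. ] handle [525.7  -7.5 116. ] fixed [ 518.4 -207.2  110. ]
[ 134.25800044 -558.81524902  224.45464399]
```

play_rows:
  series:
    - {"fingers": 255,"tx": 2.5,"ty": 3.2,"tz": 0,"wz": -0.1}
    - {"fingers": 255,"tx": 5,"ty": 6.4,"tz": 0,"wz": -0.2}
    - {"fingers": 255,"tx": 7.5,"ty": 9.5,"tz": 0,"wz": -0.28}
    - {"fingers": 255,"tx": 10,"ty": 12.7,"tz": 0,"wz": -0.28}
    - {"fingers": 255,"tx": 12.5,"ty": 15.9,"tz": 0,"wz": -0.28}
    - {"fingers": 255,"tx": 15,"ty": 19.1,"tz": 0,"wz": -0.28}
    - {"fingers": 255,"tx": 17.5,"ty": 22.2,"tz": 0,"wz": -0.28}
    - {"fingers": 255,"tx": 20,"ty": 25.4,"tz": 0,"wz": -0.28}
    - {"fingers": 255,"tx": 22.5,"ty": 28.6,"tz": 0,"wz": -0.28}
    - {"fingers": 255,"tx": 25,"ty": 31.8,"tz": 0,"wz": -0.28}
    - {"fingers": 255,"tx": 27.5,"ty": 35,"tz": 0,"wz": -0.28}
    - {"fingers": 255,"tx": 30,"ty": 38.1,"tz": 0,"wz": -0.28}
    - {"fingers": 255,"tx": 32.5,"ty": 41.3,"tz": 0,"wz": -0.28}
    - {"fingers": 255,"tx": 35,"ty": 44.5,"tz": 0,"wz": -0.28}
    - {"fingers": 255,"tx": 37.5,"ty": 47.6,"tz": 0,"wz": -0.28}
    - {"fingers": 255,"tx": 39.2,"ty": 49.8,"tz": 0,"wz": -0.28}
    - {"fingers": 255,"tx": 39.2,"ty": 49.8,"tz": -3,"wz": -0.28}
    - {"fingers": 255,"tx": 39.2,"ty": 49.8,"tz": -6,"wz": -0.28}
    - {"fingers": 255,"tx": 39.2,"ty": 49.8,"tz": -8,"wz": -0.28}
    - {"fingers": 255,"tx": 39.2,"ty": 49.8,"tz": -8,"wz": -0.28}

```text
schema error: expected keys fingers, tx, ty, tz, wx, wy, wz
```

```bash
python3 - <<'E'
from plant import env
import cv2
s=env.sense();print({k:s[k].round(3) for k in("eef_pos","ee_rot","contact_force")},s["t"],s["finger_gap"])
b=env.camera("scene")["image"][80:240,220:400,::-1]
a=env.camera("top")["image"][140:260,250:430,::-1]
b=cv2.resize(b,(640,569),interpolation=cv2.INTER_CUBIC)
cv2.imwrite("pics/s1.png",b)
E
```

```text
{'eef_pos': array([ 134.258, -558.815,  224.455]), 'ee_rot': array([[ 0.972,  0.234, -0.   ],
       [ 0.234, -0.972,  0.001],
       [ 0.   , -0.001, -1.   ]]), 'contact_force': array([ 0.442, -0.15 , -0.04 ])} 0.2 90.93244533473077
```

View pics/s1.png

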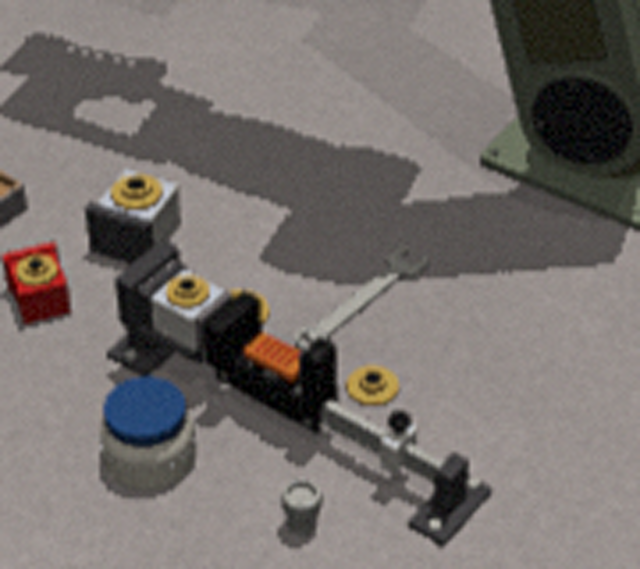

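The call was refused because every row needs all seven keys. Nothing moved, and the picture (5th) shows the same scene. I'll resend with all the keys.

play_rows:
  series:
    - {"fingers": 255,"tx": 2.5,"ty": 3.2,"tz": 0,"wx": 0,"wy": 0,"wz": -0.1}
    - {"fingers": 255,"tx": 5,"ty": 6.4,"tz": 0,"wx": 0,"wy": 0,"wz": -0.2}
    - {"fingers": 255,"tx": 7.5,"ty": 9.5,"tz": 0,"wx": 0,"wy": 0,"wz": -0.28}
    - {"fingers": 255,"tx": 10,"ty": 12.7,"tz": 0,"wx": 0,"wy": 0,"wz": -0.28}
    - {"fingers": 255,"tx": 12.5,"ty": 15.9,"tz": 0,"wx": 0,"wy": 0,"wz": -0.28}
    - {"fingers": 255,"tx": 15,"ty": 19.1,"tz": 0,"wx": 0,"wy": 0,"wz": -0.28}
    - {"fingers": 255,"tx": 17.5,"ty": 22.2,"tz": 0,"wx": 0,"wy": 0,"wz": -0.28}
    - {"fingers": 255,"tx": 20,"ty": 25.4,"tz": 0,"wx": 0,"wy": 0,"wz": -0.28}
    - {"fingers": 255,"tx": 22.5,"ty": 28.6,"tz": 0,"wx": 0,"wy": 0,"wz": -0.28}
    - {"fingers": 255,"tx": 25,"ty": 31.8,"tz": 0,"wx": 0,"wy": 0,"wz": -0.28}
    - {"fingers": 255,"tx": 27.5,"ty": 35,"tz": 0,"wx": 0,"wy": 0,"wz": -0.28}
    - {"fingers": 255,"tx": 30,"ty": 38.1,"tz": 0,"wx": 0,"wy": 0,"wz": -0.28}
    - {"fingers": 255,"tx": 32.5,"ty": 41.3,"tz": 0,"wx": 0,"wy": 0,"wz": -0.28}
    - {"fingers": 255,"tx": 35,"ty": 44.5,"tz": 0,"wx": 0,"wy": 0,"wz": -0.28}
    - {"fingers": 255,"tx": 37.5,"ty": 47.6,"tz": 0,"wx": 0,"wy": 0,"wz": -0.28}
    - {"fingers": 255,"tx": 39.2,"ty": 49.8,"tz": 0,"wx": 0,"wy": 0,"wz": -0.28}
    - {"fingers": 255,"tx": 39.2,"ty": 49.8,"tz": -3,"wx": 0,"wy": 0,"wz": -0.28}
    - {"fingers": 255,"tx": 39.2,"ty": 49.8,"tz": -6,"wx": 0,"wy": 0,"wz": -0.28}
    - {"fingers": 255,"tx": 39.2,"ty": 49.8,"tz": -8,"wx": 0,"wy": 0,"wz": -0.28}
    - {"fingers": 255,"tx": 39.2,"ty": 49.8,"tz": -8,"wx": 0,"wy": 0,"wz": -0.28}

```text
t: 1.97
eef_pos: [523.3, -60.3, 140.8]
ee_rot: [[0.999, -0.043, -0.009], [-0.043, -0.999, 0.001], [-0.01, -0.001, -1.0]]
contact_force: [-0.7, -1.4, 0.4]
finger_gap: 0.1
```

```bash
python3 - <<'E'
from plant import env
import cv2
s=env.sense();print({k:s[k].round(3) for k in("eef_pos","ee_rot","contact_force")},s["t"],s["finger_gap"])
b=env.camera("scene")["image"][80:240,220:400,::-1]
b=cv2.resize(b,(640,569),interpolation=cv2.INTER_CUBIC)
cv2.imwrite("pics/s2.png",b)
E
```

```text
{'eef_pos': array([523.265, -60.329, 140.751]), 'ee_rot': array([[ 0.999, -0.043, -0.009],
       [-0.043, -0.999,  0.001],
       [-0.01 , -0.001, -1.   ]]), 'contact_force': array([-0.684, -1.423,  0.352])} 1.9667 0.111746852788491
```

View pics/s2.png

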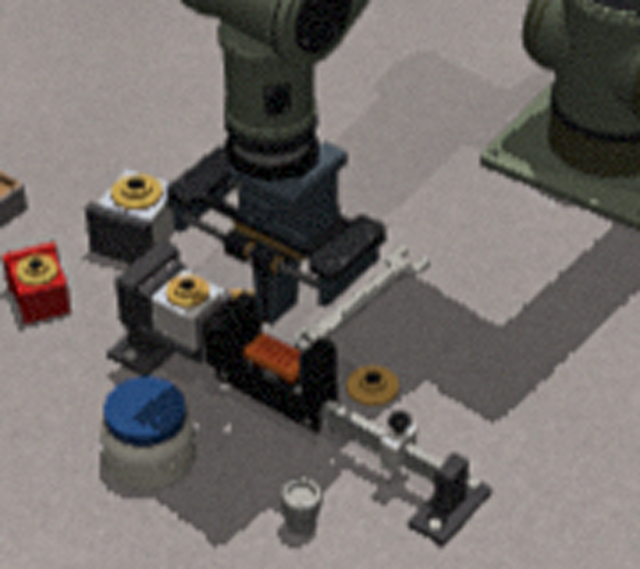

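The 6th picture shows the closed fingers at (275,300), about where tips above the plate should project. There is also a dark part at (335,285) that I can't identify, so I'll enlarge it and overlay the projected points.

```bash
python3 - <<'E'
from plant import env
import cv2,numpy as np
from h import *
c=env.camera("scene");t=env.camera("top")
f=lambda c,p:(lambda q,F:(round(c["cx"]+F*q[0]/-q[2],1),round(c["cy"]-F*q[1]/-q[2],1)))((c["camera_from_world"]@np.r_[p,1])[:3],200/np.tan(np.radians(c["fovy"]/2)))
print("tip",f(c,[523,-60,130]),"bodycorners",[f(c,[x,y,193]) for x in(485,561) for y in(-149,29)])
a=cv2.resize(c["image"][100:190,260:350,::-1],(560,560),interpolation=cv2.INTER_CUBIC)
cv2.imwrite("pics/s3.png",a)
E
```

```text
tip (np.float64(297.6), np.float64(167.0)) bodycorners [(np.float64(281.3), np.float64(134.4)), (np.float64(328.7), np.float64(156.2)), (np.float64(266.3), np.float64(147.6)), (np.float64(314.4), np.float64(170.6))]
```

View pics/s3.png

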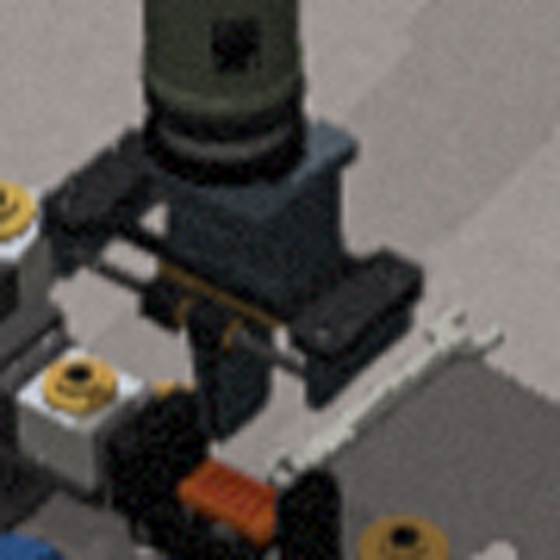

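The dark part is the gripper's end cover, at z ≈ 193 and clear of everything. The fingertips project where predicted, above the plate. Now going down to just over the plate.

play_rows:
  series:
    - {"fingers": 255,"tx": 0.3,"ty": 0,"tz": -2,"wx": 0,"wy": 0,"wz": 0}
    - {"fingers": 255,"tx": 0.3,"ty": 0,"tz": -4,"wx": 0,"wy": 0,"wz": 0}
    - {"fingers": 255,"tx": 0.3,"ty": 0,"tz": -4.5,"wx": 0,"wy": 0,"wz": 0}
    - {"fingers": 255,"tx": 0.3,"ty": 0,"tz": -4.5,"wx": 0,"wy": 0,"wz": 0}
    - {"fingers": 255,"tx": 0.3,"ty": 0,"tz": -4.5,"wx": 0,"wy": 0,"wz": 0}

```text
t: 2.53
eef_pos: [530.3, -61.4, 101.4]
ee_rot: [[0.999, -0.044, 0.002], [-0.044, -0.999, -0.0], [0.002, 0.0, -1.0]]
contact_force: [-0.1, -0.3, 1.1]
finger_gap: 0.1
```

play_rows:
  series:
    - {"fingers": 255,"tx": 0,"ty": 0,"tz": -0.4,"wx": 0,"wy": 0,"wz": 0}
    - {"fingers": 255,"tx": 0,"ty": 0,"tz": -0.8,"wx": 0,"wy": 0,"wz": 0}
    - {"fingers": 255,"tx": 0,"ty": 0,"tz": -1.0,"wx": 0,"wy": 0,"wz": 0}
    - {"fingers": 255,"tx": 0,"ty": 0,"tz": -1.2,"wx": 0,"wy": 0,"wz": 0}
    - {"fingers": 255,"tx": 0,"ty": 0,"tz": -1.3,"wx": 0,"wy": 0,"wz": 0}
    - {"fingers": 255,"tx": 0,"ty": 0,"tz": -1.3,"wx": 0,"wy": 0,"wz": 0}
    - {"fingers": 255,"tx": 0,"ty": 0,"tz": -1.3,"wx": 0,"wy": 0,"wz": 0}

```text
t: 3.12
eef_pos: [530.2, -60.7, 87.7]
ee_rot: [[0.999, -0.045, 0.002], [-0.045, -0.999, 0.001], [0.002, -0.001, -1.0]]
contact_force: [0.6, 2.5, 6.6]
finger_gap: 0.3
```

Vertical force is 6.6 N, so the plate is about 7 mm down. Pushing along the bar.

play_rows:
  series:
    - {"fingers": 255,"tx": 0.03,"ty": 0.7,"tz": 0,"wx": 0,"wy": 0,"wz": 0}
    - {"fingers": 255,"tx": 0.06,"ty": 1.4,"tz": 0,"wx": 0,"wy": 0,"wz": 0}
    - {"fingers": 255,"tx": 0.09,"ty": 2.1,"tz": 0,"wx": 0,"wy": 0,"wz": 0}
    - {"fingers": 255,"tx": 0.12,"ty": 2.8,"tz": 0,"wx": 0,"wy": 0,"wz": 0}
    - {"fingers": 255,"tx": 0.15,"ty": 3.5,"tz": 0,"wx": 0,"wy": 0,"wz": 0}
    - {"fingers": 255,"tx": 0.18,"ty": 4.2,"tz": 0,"wx": 0,"wy": 0,"wz": 0}
    - {"fingers": 255,"tx": 0.21,"ty": 4.9,"tz": 0,"wx": 0,"wy": 0,"wz": 0}
    - {"fingers": 255,"tx": 0.24,"ty": 5.5,"tz": 0,"wx": 0,"wy": 0,"wz": 0}
    - {"fingers": 255,"tx": 0.26,"ty": 6.0,"tz": 0,"wx": 0,"wy": 0,"wz": 0}
    - {"fingers": 255,"tx": 0.26,"ty": 6.0,"tz": 0,"wx": 0,"wy": 0,"wz": 0}
    - {"fingers": 255,"tx": 0.26,"ty": 6.0,"tz": 0,"wx": 0,"wy": 0,"wz": 0}

```text
t: 4.03
eef_pos: [532.3, -1.1, 87.6]
ee_rot: [[0.999, -0.043, 0.001], [-0.043, -0.999, -0.001], [0.001, 0.001, -1.0]]
contact_force: [-0.4, -0.2, 5.8]
finger_gap: 0.3
```

```bash
python3 - <<'E'
from plant import env
import cv2
b=env.camera("scene")["image"][110:240,250:370,::-1]
cv2.imwrite("pics/s4.png",cv2.resize(b,(540,585),interpolation=cv2.INTER_CUBIC))
E
```

```text
(no output)
```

View pics/s4.png

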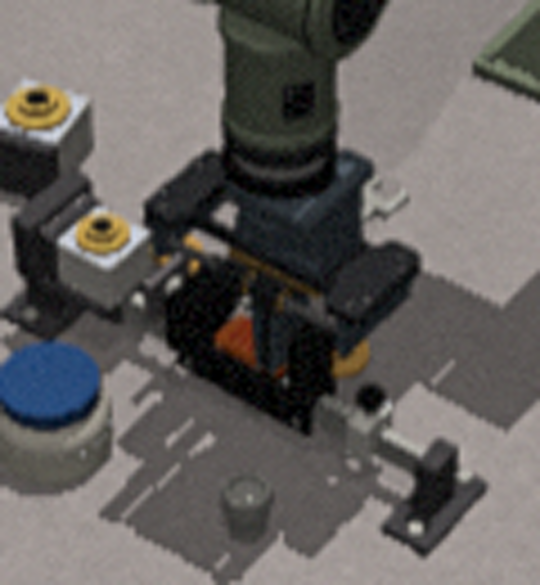

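The 8th picture shows the jaw sliding with the fingers. The mount is still at the fixed jaw, and the jaw's rear at (320,410) is short of the collar at (355,425). Continuing slowly to contact.

play_rows:
  series:
    - {"fingers": 255,"tx": 0.02,"ty": 0.4,"tz": 0,"wx": 0,"wy": 0,"wz": 0}
    - {"fingers": 255,"tx": 0.04,"ty": 0.8,"tz": 0,"wx": 0,"wy": 0,"wz": 0}
    - {"fingers": 255,"tx": 0.05,"ty": 1.2,"tz": 0,"wx": 0,"wy": 0,"wz": 0}
    - {"fingers": 255,"tx": 0.07,"ty": 1.6,"tz": 0,"wx": 0,"wy": 0,"wz": 0}
    - {"fingers": 255,"tx": 0.09,"ty": 2.0,"tz": 0,"wx": 0,"wy": 0,"wz": 0}
    - {"fingers": 255,"tx": 0.09,"ty": 2.0,"tz": 0,"wx": 0,"wy": 0,"wz": 0}

```text
t: 4.58
eef_pos: [533.0, 18.6, 87.5]
ee_rot: [[0.999, -0.043, 0.001], [-0.043, -0.999, -0.001], [0.001, 0.001, -1.0]]
contact_force: [0.3, -1.1, 5.5]
finger_gap: 0.6
```

play_rows:
  series:
    - {"fingers": 255,"tx": 0.01,"ty": 0.3,"tz": -0.1,"wx": 0,"wy": 0,"wz": 0}
    - {"fingers": 255,"tx": 0.03,"ty": 0.6,"tz": -0.1,"wx": 0,"wy": 0,"wz": 0}
    - {"fingers": 255,"tx": 0.04,"ty": 0.9,"tz": -0.1,"wx": 0,"wy": 0,"wz": 0}
    - {"fingers": 255,"tx": 0.05,"ty": 1.1,"tz": -0.1,"wx": 0,"wy": 0,"wz": 0}
    - {"fingers": 255,"tx": 0.05,"ty": 1.1,"tz": -0.1,"wx": 0,"wy": 0,"wz": 0}

```text
t: 5.0
eef_pos: [533.5, 29.3, 86.6]
ee_rot: [[0.999, -0.043, 0.001], [-0.043, -0.999, -0.002], [0.001, 0.002, -1.0]]
contact_force: [-0.6, -1.7, 7.2]
finger_gap: 0.4
```

play_rows:
  series:
    - {"fingers": 255,"tx": 0.01,"ty": 0.2,"tz": 0,"wx": 0,"wy": 0,"wz": 0}
    - {"fingers": 255,"tx": 0.02,"ty": 0.4,"tz": 0,"wx": 0,"wy": 0,"wz": 0}
    - {"fingers": 255,"tx": 0.03,"ty": 0.6,"tz": 0,"wx": 0,"wy": 0,"wz": 0}
    - {"fingers": 255,"tx": 0.03,"ty": 0.6,"tz": 0,"wx": 0,"wy": 0,"wz": 0}

```text
t: 5.33
eef_pos: [533.5, 30.4, 86.7]
ee_rot: [[0.999, -0.039, -0.0], [-0.039, -0.999, -0.011], [0.0, 0.011, -1.0]]
contact_force: [-1.1, -20.5, 8.1]
finger_gap: 0.5
```

```bash
python3 - <<'E'
from plant import env
import cv2
b=env.camera("scene")["image"][160:230,290:370,::-1]
cv2.imwrite("pics/s5.png",cv2.resize(b,(640,560),interpolation=cv2.INTER_CUBIC))
E
```

```text
(no output)
```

View pics/s5.png

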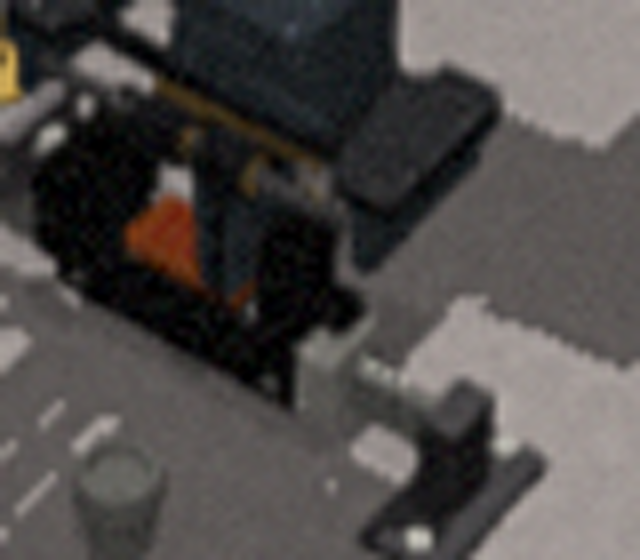

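The push force is 20 N, and the 9th picture shows the jaw's rear touching the collar at (300,370). Easing the push, then rising straight up.

play_rows:
  series:
    - {"fingers": 255,"tx": 0,"ty": -0.3,"tz": 0,"wx": 0,"wy": 0,"wz": 0}
    - {"fingers": 255,"tx": 0,"ty": -0.4,"tz": 0.3,"wx": 0,"wy": 0,"wz": 0}
    - {"fingers": 255,"tx": 0,"ty": -0.4,"tz": 0.6,"wx": 0,"wy": 0,"wz": 0}
    - {"fingers": 255,"tx": 0,"ty": -0.4,"tz": 1.0,"wx": 0,"wy": 0,"wz": 0}
    - {"fingers": 255,"tx": 0,"ty": -0.6,"tz": 1.5,"wx": 0,"wy": 0,"wz": 0}
    - {"fingers": 255,"tx": 0,"ty": -1.2,"tz": 2.2,"wx": 0,"wy": 0,"wz": 0}
    - {"fingers": 255,"tx": 0,"ty": -1.5,"tz": 4,"wx": 0,"wy": 0,"wz": 0}
    - {"fingers": 255,"tx": 0,"ty": -1.5,"tz": 7,"wx": 0,"wy": 0,"wz": 0}
    - {"fingers": 255,"tx": 0,"ty": -1.5,"tz": 10,"wx": 0,"wy": 0,"wz": 0}
    - {"fingers": 255,"tx": -4,"ty": -1.5,"tz": 13,"wx": 0,"wy": 0,"wz": 0}
    - {"fingers": 255,"tx": -8,"ty": -1.5,"tz": 13,"wx": 0,"wy": 0,"wz": 0}
    - {"fingers": 255,"tx": -12,"ty": -1.5,"tz": 13,"wx": 0,"wy": 0,"wz": 0}
    - {"fingers": 255,"tx": -12,"ty": -1.5,"tz": 13,"wx": 0,"wy": 0,"wz": 0}
    - {"fingers": 255,"tx": -12,"ty": -1.5,"tz": 13,"wx": 0,"wy": 0,"wz": 0}

```text
t: 6.55
eef_pos: [411.5, 21.2, 216.8]
ee_rot: [[0.999, -0.044, 0.001], [-0.044, -0.999, 0.001], [0.001, -0.001, -1.0]]
contact_force: [0.9, 0.4, -0.2]
finger_gap: 0.7
```

```bash
python3 - <<'E'
from plant import env
import cv2
b=env.camera("scene")["image"][120:240,230:370,::-1]
cv2.imwrite("pics/s6.png",cv2.resize(b,(700,600),interpolation=cv2.INTER_CUBIC))
E
```

```text
(no output)
```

View pics/s6.png

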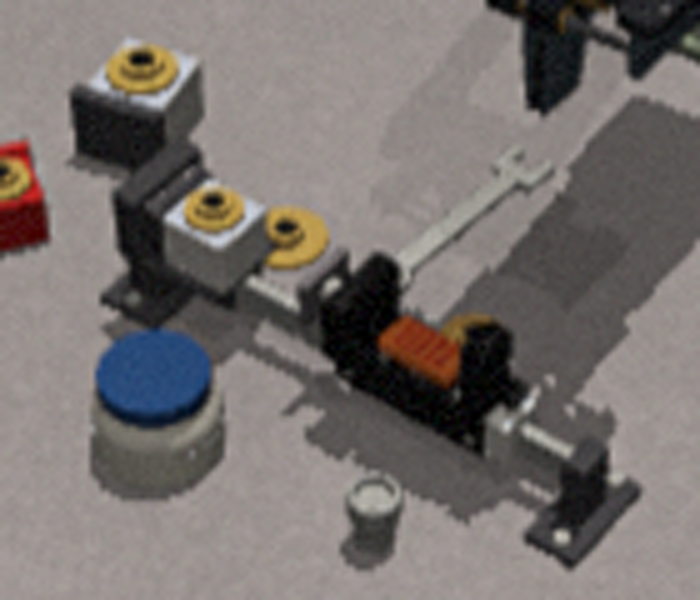

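The 10th picture shows the jaw still against the collar at (490,430), the release plate up at (420,350), and the mount unmoved on its rest at (213,225). The neighbouring things are where they were, and the arm is clear with no force on it. Handing in.

```bash
python3 -c "
from plant import env
print(env.close_job())"
```

```text
the job is handed in; nothing more can be done
None
```

The clamp is open and the job is handed in; the hand-in gives no verdict.

**What I did:** With the fingers closed, I pressed the release plate down about 7 mm (6.6 N upward on the tool). Keeping it down, I pushed the handle back along the bar until the jaw met the stop collar, where the push force rose to about 20 N. I then eased off and rose straight up clear of the clamp at about 6.5 s.

**Last checks:**
- **Jaw and release:** the last picture shows the jaw against the collar and the release plate back up.
- **Mount and surroundings:** the mount is unmoved on its rest. The tin, socket and wrench look where they were. Both collars are partly hidden but look unmoved. The spray can and glue bottle were outside the last crops, so I did not check them again.
- **Robot:** touching nothing, with no more than about 1 N read on the tool.

I judged these final positions by eye in the picture rather than measuring them.

**What failed or disagreed:** my first move call was refused for missing keys, and nothing moved. The two cameras disagreed by about 8–10 mm on the plate's position, so I aimed between the two readings and relied on contact force.

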